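Unmute the door chime and test it

ROBOT

A 6-joint arm with a two-finger parallel gripper is mounted at the origin on the work surface. World frame = base frame: x ahead of the robot, y to its left, z up, the work surface at z = 0. Lengths are in mm, angles in rad, forces in N, time in s.
With the tool pointing down it reaches from about 225 to 725 mm from the base axis. Payload 3.1 kg.
Tool frame: the origin (TCP) lies at the very end of the fingers, on their centre line; the grasp point (between the pads) lies 19 mm behind it (tcp_to_grasp is the distance from the TCP to the grasp point, in mm); z points along the fingers, y is the line along which they close (so a half turn about z gives the same grasp; the last joint's range is limited). The gripper opens to 85 mm and grips with 20 to 120 N. Pads are 22 mm wide; open, the fingers measure 114 mm over their backs; the gripper's body (76 mm by 85 mm) begins 54 mm behind the grasp point. The pads swing forward as they close: fully open they stand 13 mm farther back than shut.
Start: joints at [0.975, 0.048, 0.099, 1.622, 0, 1.443], TCP at [236.74, 468.584, 231.312] pointing down, gripper open.
Joint ranges: [-2.91, 2.91], [-0.99, 1.94], [-1.21, 1.42], [-2.12, 2.29], [-1.49, 1.47], [-3.14, 3.14]. Speed limits (rad/s): [2.79, 2.79, 3.14, 3.14, 3.14, 3.14].

INTERFACE

Orientations are given as a unit quaternion [w, x, y, z].
In Python, from bench import observe, read_camera, sign_off, masks_of, spot_point, tcp_to_grasp gives the robot as it stands.
- The arm moves only by the shell command python3 -m crank 'ROWS' [FORCE]. ROWS is JSON, a list of rows, each an object with "claw": the opening, from -1 (shut) to 1 (fully open); "linear": the shift along the tool's x, y, z as a fraction of full scale, a list of three; "rotation": the turn, a rotation vector about the tool's x, y, z as a fraction of full scale, a list of three. In form: [{"claw": claw, "linear": [x, y, z], "rotation": [rx, ry, rz]}, ...]. A call has 1 to 20 rows; each row is the pose to reach, as a shift and turn from the pose commanded when the call began, along the tool's axes at that moment; what a row does not reach only later rows make up. Full scale, the value 1, is 500 mm for a shift and 120 degrees for a turn. A row lasts 1/10 s, in which the tool goes at most 50 mm and 8.59 degrees, less where a joint would pass 70% of its speed; a pose out of reach is approached as far as the arm can. A call with a number of a shift or a turn outside -1 to 1 is refused whole. A call with a gripper value outside its range is refused whole. The fingers move at their own pace and stop on an object; FORCE is the grip in N (left out, the last holds). Time passes only in rows, so rows that repeat a pose let the fingers close. It gives the time, the measured TCP pose, the force, the opening and the grip force at its end, in the units of the state.
- observe(): the state, without advancing time (a new reading comes with each control period).
- read_camera(name): name is "scene" or "top" or "wrist"; returns a dict with "pixels" (480x640x3 uint8, red, green, blue), "depth" (480x640 float32, mm along the optical axis (not along the pixel's ray), 0 where there is no reading), "fovy" (degrees; the focal length in pixels is half the picture's height over the tangent of half this angle, whatever the lens; pixels are square), "cx", "cy" (the principal point, pixels), "cam_to_world" (4x4, takes a point from camera to world coordinates). Camera axes: x right, y down, z forward; pixel columns grow to the right and rows downward; lengths in mm; the calibration is good to about 2 mm. A picture is of the moment at which its call begins.
- sign_off(): hands the job in; it is judged then, once.
Trained networks look in the newest picture that a camera, given by its name, has taken for a name from the list of things; names that differ only in an ending like _2 or _b are one class to them, and where a whole thing is asked for, a point or a joint stands for the part that bears it (a point fixed in the world has none). Each returns a list of dicts, best first, with "score" (0 to 1); they miss things now and then, are a little off and sometimes report something else, mostly with a low value. They report only what shows in the picture. A call takes as long as a camera call. They do not tell look-alikes from the thing itself.
- masks_of(camera, thing): "pixels" (480x640 bool, what is visible of it).
- spot_point(camera, thing): "centre" ([x, y, z] in mm, in the coordinates of the camera as it stood for that picture, good to about 4 mm: a listed point, or the origin of a listed thing).
The state is a dict: "time_s": time; "joint_pos": joint angles; "qvel": joint speeds; "joint_efforts": joint torques, N m; "ee_pos": TCP position; "ee_rot": TCP orientation; "wrist_force": force on the tool from outside, world axes, zero at the start; "ft_torque": the same for the moment, N m; "gripper_width": finger opening in mm; "finger_force": force on a finger pad.
Only numpy, scipy, OpenCV 4.12 (cv2) and the standard library are available. Lean on these libraries where they do the work, as an engineer would, in place of code of your own. Each camera call takes 0.05 s, during which the arm holds its last target. There are 200 camera calls.

TASK

The door chime on the hall table has been muted with its black dial. Turn the dial anticlockwise all the way back to its zero stop, where its white pointer meets the green mark; after that, press the large green button fully in, hold it in for half a second and let it come up again. Do not press the red alarm button, and leave the bowl, the vase and the teapot where they stand.

Things in the scene. Friction and masses are not known exactly. Their poses are not given: they have to be found in the camera images.
- chime_unit: White wedge-shaped door-chime unit, fixed, 170 deep (its x) x 180 wide (its y), origin at the centre of its underside. Face slopes 28 degrees from horizontal: 30 high at the front (-x) edge, 120 at the back. The dial is 20 mm down the slope from the face's middle; a green mark up the slope from it shows zero, grey marks run clockwise from there, three dark speaker slots are above.
- mute_dial (a joint): Angle of the black mute dial in rad: 0 at the zero stop (white pointer up the slope, at the green mark), growing clockwise as seen looking at the face, far stop at 3.6. It starts between 0.9 and 2.6, and stays where it is left (friction 0.05 N m).
- mute_dial_grip (a point): Grip point on the dial's axis, 35 mm above the face. On the face lies a round plate of radius 44, 6 thick; on it the dial: a disc of radius 34, 8 thick, with a grip bar 64 long, 14 wide, its top 38 above the plate (9 above this point; the disc is 21 below it). Turns with the dial: z out of the face along the axis, x along the bar to the white pointer end, y across the bar.
- chime_stand: White wedge-shaped stand with a dark grey face for the green push, fixed to the table, 120 deep (its x) x 130 wide (its y), origin at the centre of its underside. Its face slopes 32 degrees from horizontal, 28 high at the front (-x) and 103 at the back. The push is in the middle of the face. It may stand left or right of, or between, the other units.
- chime_push (a joint): Travel of the green push in m: 0 up, 0.010 fully in. A spring returns it; fully in takes 6 N along its axis.
- chime_push_top (a point): Centre of the top of the green cap (60 mm diameter, in a black housing of 76 mm diameter and 12 mm height; the cap's top stands 26 mm above the face when up). z points out of the face along the push's axis, x up the slope.
- alarm_stand: Stand of the red alarm push, fixed; same shape and sizes as the green one's stand. Origin at the centre of its underside.
- alarm_push (a joint): Travel of the red alarm push in m: 0 up, 0.010 fully in. Not to be pressed.
- key_bowl: Blue ceramic bowl, 120 mm across, 45 high, loose, beyond the units from the robot; origin at the centre of its underside.
- vase: White ceramic vase, loose, 90 mm across at its widest, 150 high; origin at the centre of its underside, z up its axis.
- teapot: Black teapot, loose, body 120 mm across, 135 high with its arched wire handle; spout towards its +y; origin at the centre of its underside, z up its axis.
There are look-alikes about, which are no part of the job. Leave any orange look-alike of the alarm_stand alone. Leave any yellow look-alike of the chime_stand alone.

How it is judged (in metres and radians):
On the way, in this order (a step that is already met when the one before it is completed fails the run):
1. the dial is back at its zero stop (within 0.09 rad) (value of joint mute_dial below 0.09 rad), for 0.2 s.
2. the green push is fully in (over 8.5 of its 10 mm) for 0.4 s, the dial still at zero (value of joint chime_push above 0.0085 m and value of joint mute_dial below 0.09 rad), for 0.4 s.
At the end, for the whole second after the job is handed in: The dial rests within 0.09 rad of its zero stop, the green and the red push are both fully up (within 1.5 mm), and the vase and the teapot stand upright (within 0.2 rad); they and the bowl are at rest within 30 mm of where they began (value of joint mute_dial below 0.09 rad and value of joint each of chime_push, alarm_push below 0.0015 m and distance of each of vase, teapot, key_bowl from where it was at the start of the episode below 0.03 m and angle between each of vase, teapot's own z axis and vertical below 0.2 rad and linear speed of each of key_bowl, vase, teapot below 0.02 m/s); the robot touches nothing.
It fails at once if the green push is pressed (over 4 mm) while the dial is still off zero (over 0.15 rad) (value of joint chime_push above 0.004 m and value of joint mute_dial above 0.15 rad).
It fails at once if the red alarm push is pressed (over 3 mm) (value of joint alarm_push above 0.003 m).
It fails at once if the bowl, the vase or the teapot is moved more than 30 mm, or the vase or the teapot tipped more than 0.3 rad (distance of any of key_bowl, vase, teapot from where it was at the start of the episode above 0.03 m or angle between any of vase, teapot's own z axis and vertical above 0.3 rad).
It also fails if it takes over 64 s, if anything falls off the work surface, if the arm or the gripper's body presses on something with over 40 N, if the wrist force passes 120 N, or if a joint passes its speed limit or range.

## Working session

There is one attempt and no reset: what is moved stays moved. The work goes in short steps, Python scripts to look and compute and a shell command to move; the robot and the scene stay as the last step left them, time stands still between calls to the robot, and variables do not carry over. Pictures are saved under pics/ and viewed, at most 10 in all, crops included, and the job is handed in when it is done.

```bash
mkdir -p pics; ls
cat > h.py <<'E'
import numpy as np, cv2
from scipy.spatial.transform import Rotation as R
from bench import *
def w(c,p): return (np.array(c["cam_to_world"])@np.append(p,1))[:3]
def K(c): return 240/np.tan(np.radians(c["fovy"])/2)
def pix(c,u,v):
    z=c["depth"][int(v),int(u)]; f=K(c); return w(c,[(u-c["cx"])*z/f,(v-c["cy"])*z/f,z])
def proj(c,P):
    q=np.linalg.inv(c["cam_to_world"])@np.append(P,1); f=K(c); return c["cx"]+f*q[0]/q[2],c["cy"]+f*q[1]/q[2]
def cloud(c):
    v,u=np.mgrid[:480,:640]; z=c["depth"]; f=K(c)
    P=np.stack([(u-c["cx"])*z/f,(v-c["cy"])*z/f,z,np.ones_like(z)],-1)
    return (P@np.array(c["cam_to_world"]).T)[...,:3]
def save(n,im): cv2.imwrite("pics/"+n,im[...,::-1])
E
python3 - <<'E'
from h import *
np.set_printoptions(precision=1,suppress=True)
print(observe())
for n in ("scene","top"):
    c=read_camera(n); save(n+"0.png",c["pixels"]); print(n,c["fovy"],np.array(c["cam_to_world"]))
    for t in ("mute_dial_grip","chime_unit","chime_push_top","chime_stand","alarm_stand","key_bowl","vase","teapot"):
        for d in spot_point(n,t)[:4]:
            P=w(c,d["centre"]); print(t,round(d["score"],2),P,np.array(proj(c,P)))
E
```

```text
pics
{'time_s': 0.0, 'joint_pos': array([ 1. ,  0. ,  0.1,  1.6, -0. ,  1.4]), 'qvel': array([-0., -0., -0., -0.,  0., -0.]), 'joint_efforts': array([  0. , -33.9,  32. ,   0. ,  -0. ,  -0. ]), 'ee_pos': array([236.4, 468.1, 230.1]), 'ee_rot': array([-0. ,  0.2,  1. , -0. ]), 'wrist_force': array([-0. , -0.5, -1.1]), 'ft_torque': array([-0. ,  0.1, -0. ]), 'finger_force': 0.0, 'gripper_width': 85.52941721027769}
scene 46.425261628080634 [[   0.5    0.6   -0.6 1538.7]
 [   0.8   -0.4    0.4 -629.5]
 [   0.    -0.7   -0.7 1145.9]
 [   0.     0.     0.     1. ]]
mute_dial_grip 0.84 [ 465.5 -258.1   96.6] [212.7 238.2]
chime_unit 0.74 [ 499.3 -249.7    0.9] [224.6 268.8]
chime_push_top 0.63 [507.5 249.   85.6] [371.  187.4]
chime_push_top 0.45 [321.8 394.8  88.4] [372.4 143.2]
chime_stand 0.77 [520.1 247.5   2.3] [371.1 210.6]
chime_stand 0.64 [335.7 391.6   3. ] [372.2 166.3]
alarm_stand 0.86 [561.6   7.4  -3.6] [313.8 248.6]
alarm_stand 0.68 [ 812.8 -186.5    2.4] [303.  335.6]
key_bowl 0.92 [763.4  66.4   1.7] [371.8 282.8]
vase 0.89 [551.6 474.1  -2.7] [432.1 192.9]
teapot 0.89 [ 606.1 -473.1   -1.2] [163.4 330. ]
teapot 0.51 [519.1 246.6  -0.2] [370.6 211.1]
top 43.06768685519424 [[   0.    -1.     0.   505.4]
 [  -1.    -0.    -0.     9.9]
 [   0.    -0.    -1.  1370.5]
 [   0.     0.     0.     1. ]]
mute_dial_grip 0.82 [ 459.2 -252.4  101.3] [439.7 291.1]
mute_dial_grip 0.56 [521.9 249.8  -0. ] [207.9 256.8]
chime_unit 0.7 [ 496.6 -247.6   -2.5] [428.4 272.6]
chime_push_top 0.91 [322.  396.3  81.5] [127.9 350.3]
chime_push_top 0.85 [509.5 249.9  87.2] [200.4 262. ]
chime_stand 0.71 [520.8 250.6   1.4] [207.4 257.2]
chime_stand 0.68 [335.  393.7  -2.7] [140.8 339.2]
alarm_stand 0.92 [ 817.2 -179.    -5.7] [400.3 131.8]
alarm_stand 0.68 [558.   12.5  -1.9] [314.1 243. ]
key_bowl 0.76 [763.4  71.5  -2.4] [290.1 152.1]
vase 0.75 [550.6 475.2   0.2] [107.1 241.7]
teapot 0.86 [ 605.2 -469.8   -2.8] [526. 227.]
```

View pics/top0.png

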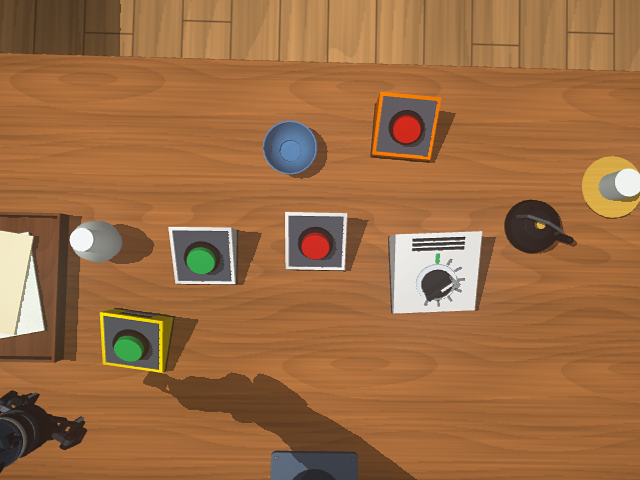

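Run:
```python
import cv2,numpy as np
a=cv2.imread("pics/scene0.png"); b=cv2.imread("pics/top0.png")
f=lambda i,x,y:cv2.resize(i[y:y+120,x:x+160],(400,300),interpolation=cv2.INTER_CUBIC)
cv2.imwrite("pics/crop0.png",np.vstack([np.hstack([f(a,140,180),f(b,360,210)]),np.hstack([f(a,300,100),f(b,90,240)])]))
```

```text
(no output)
```

View pics/crop0.png

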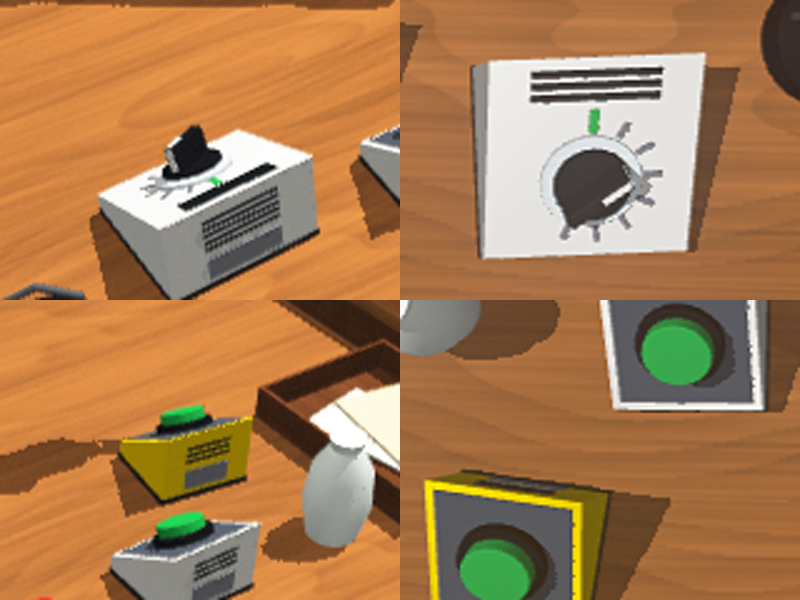

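Top picture: green buttons at (201,261) in the white stand and (129,347) in the yellow stand (look-alike). I choose the white one. Red buttons at (316,246) (white, alarm) and (406,128) (orange). The dial is at (437,284), its pointer roughly 1 rad clockwise of the green mark.

```bash
cat > m.py <<'E'
from h import *
np.set_printoptions(precision=3,suppress=True)
def plane(P):
    c=P.mean(0); n=np.linalg.svd(P-c,full_matrices=False)[2][2]; n*=np.sign(n[2]); return c,n
def dial(cs,g):
    out=[]
    for c in cs:
        C=cloud(c).reshape(-1,3); I=c["pixels"].reshape(-1,3).astype(int)
        ok=(c["depth"].reshape(-1)>0); C=C[ok]; I=I[ok]
        r=np.linalg.norm(C[:,:2]-g[:2],axis=1)
        n0=np.array([-.469,0,.883]); p0=g-35*n0
        m=(r<85)&(abs((C-p0)@n0)<12)&(I.min(1)>150)
        for _ in range(3):
            p,n=plane(C[m]); h=(C-p)@n; m=(r<95)&(abs(h)<2.5)&(I.min(1)>120)
        b=(np.linalg.norm(C-g,axis=1)<50)&(h>34)&(h<52); B=C[b]
        x=np.array([1,0,0]); x=x-n*(x@n); x/=np.linalg.norm(x); y=np.cross(n,x)
        uv=np.c_[(B-g)@x,(B-g)@y].astype(np.float32)
        (cc,sz,a)=cv2.minAreaRect(uv); d=np.linalg.svd(uv-uv.mean(0))[2][0]
        W=uv[I[b].min(1)>130]; 
        if len(W) and (W.mean(0)-cc)@d<0: d=-d
        th=np.arctan2(-d[1],d[0])
        ctr=g+x*cc[0]+y*cc[1]; ctr=ctr-n*((ctr-p)@n-35)
        print("n",n,"slope",np.degrees(np.arccos(n[2])),"N",b.sum(),"barh",np.percentile(h[b],[50,95]),"size",sz,"angle cw from +x",th,"grip",ctr,"white",len(W))
def green(cs,g):
    for c in cs:
        C=cloud(c); I=c["pixels"].astype(int)
        m=(np.linalg.norm(C-g,axis=2)<42)&(I[...,1]>I[...,0]+50)&(I[...,1]>I[...,2]+40)
        P=C[m]; p,n=plane(P)
        for _ in range(3): k=abs((P-p)@n)<2; p,n=plane(P[k])
        print("green N",k.sum(),"ctr",p,"rect", (P[k].max(0)+P[k].min(0))/2,"n",n,"slope",np.degrees(np.arccos(n[2])))
E
python3 - <<'E'
from m import *
cs=[read_camera("scene"),read_camera("top")]
dial(cs,np.array([462,-255,99.])); green(cs,np.array([508,249.5,86]))
C=cloud(cs[1])
# white stand edges yaw in top view
for nm in ("chime_unit","chime_stand"):
    d=masks_of("top",nm)
    for e in d[:2]:
        v,u=np.nonzero(e["pixels"]); P=C[v,u]
        print(nm,e["score"],len(u),u.mean(),v.mean(),cv2.minAreaRect(P[P[:,2]>10][:,:2].astype(np.float32)))
s=observe(); print(R.from_quat(np.roll(s["ee_rot"],-1)).as_matrix(), s["joint_pos"])
E
```

```text
n [-0.471 -0.026  0.882] slope 28.162395541045584 N 85 barh [41.203 45.238] size (17.398624420166016, 68.69343566894531) angle cw from +x 0.8937794 grip [ 465.598 -254.592   98.25 ] white 12
n [-0.473 -0.031  0.881] slope 28.282683591933868 N 231 barh [42.465 46.684] size (18.404232025146484, 64.26024627685547) angle cw from +x 0.85877866 grip [ 463.634 -250.999   96.168] white 43
green N 48 ctr [517.051 242.258  89.421] rect [515.925 243.341  89.209] n [-0.453 -0.091  0.887] slope 27.506064078411633
green N 326 ctr [511.388 249.875  87.186] rect [511.311 249.966  87.207] n [-0.503 -0.008  0.864] slope 30.178577266199905
chime_unit 0.79 7053 433.5962001984971 271.3921735431731 ((491.90447998046875, -166.1819305419922), (171.14157104492188, 350.0177001953125), 3.353388786315918)
chime_stand 0.89 3721 204.2405267401236 254.79521633969364 ((523.5399169921875, 163.504150390625), (121.26021575927734, 306.4015197753906), 1.121268630027771)
chime_stand 0.72 4021 135.7269335986073 338.7893558816215 ((373.179443359375, 232.06141662597656), (157.9696807861328, 492.33660888671875), 12.978134155273438)
[[-0.893  0.451 -0.   ]
 [ 0.451  0.893 -0.   ]
 [ 0.    -0.    -1.   ]] [0.975 0.048 0.099 1.622 0.    1.443]
```

```bash
cat >> m.py <<'E'
def rel(pos,x,z,s=None):
    s=s or observe(); R0=R.from_quat(np.roll(s["ee_rot"],-1))
    z=np.array(z,float)/np.linalg.norm(z); x=np.array(x,float); x-=z*(x@z); x/=np.linalg.norm(x)
    Rt=R.from_matrix(np.c_[x,np.cross(z,x),z])
    print("linear",R0.inv().apply(np.array(pos)-s["ee_pos"])/500,"rotation",np.degrees((R0.inv()*Rt).as_rotvec())/120)
    return Rt
n_d=np.array([-.469*np.cos(.06),-.469*np.sin(.06),.883]); G=np.array([464,-252,97.])
def barx(th): # bar dir for dial angle th
    u=np.array([.883*np.cos(.06),.883*np.sin(.06),.469]); return R.from_rotvec(-th*n_d).apply(u)
E
python3 - <<'E'
from m import *
rel([350,60,260],[-.893,.451,0],[0,0,-1])
E
```

```text
linear [-0.571 -0.627 -0.057] rotation [-0. -0. -0.]
```

```bash
python3 -m crank '[{"claw":1,"linear":[-0.14,-0.16,-0.06],"rotation":[0,0,0]},{"claw":1,"linear":[-0.57,-0.63,-0.06],"rotation":[0,0,0]},{"claw":1,"linear":[-0.57,-0.63,-0.06],"rotation":[0,0,0]},{"claw":1,"linear":[-0.57,-0.63,-0.06],"rotation":[0,0,0]},{"claw":1,"linear":[-0.57,-0.63,-0.06],"rotation":[0,0,0]},{"claw":1,"linear":[-0.57,-0.63,-0.06],"rotation":[0,0,0]},{"claw":1,"linear":[-0.57,-0.63,-0.06],"rotation":[0,0,0]},{"claw":1,"linear":[-0.57,-0.63,-0.06],"rotation":[0,0,0]},{"claw":1,"linear":[-0.57,-0.63,-0.06],"rotation":[0,0,0]},{"claw":1,"linear":[-0.57,-0.63,-0.06],"rotation":[0,0,0]}]' 40
python3 - <<'E'
from m import *
print(observe()["joint_pos"])
rel(G+120*n_d,-barx(.93),-n_d)
E
```

```text
time_s: 2.1
ee_pos: [349.9, 56.0, 261.5]
ee_rot: [0.001, 0.235, 0.972, -0.0]
wrist_force: [0.3, -0.1, 0.3]
gripper_width: 85.1
finger_force: 0.0
[-0.03  -0.384 -0.216  1.737 -0.001  0.444]
linear [-0.387 -0.501  0.118] rotation [-0.157 -0.174  0.185]
```

```bash
python3 -m crank '[{"claw":1,"linear":[-0.387,-0.501,0.118],"rotation":[-0.157,-0.174,0.185]},{"claw":1,"linear":[-0.387,-0.501,0.118],"rotation":[-0.157,-0.174,0.185]},{"claw":1,"linear":[-0.387,-0.501,0.118],"rotation":[-0.157,-0.174,0.185]},{"claw":1,"linear":[-0.387,-0.501,0.118],"rotation":[-0.157,-0.174,0.185]},{"claw":1,"linear":[-0.387,-0.501,0.118],"rotation":[-0.157,-0.174,0.185]},{"claw":1,"linear":[-0.387,-0.501,0.118],"rotation":[-0.157,-0.174,0.185]},{"claw":1,"linear":[-0.387,-0.501,0.118],"rotation":[-0.157,-0.174,0.185]},{"claw":1,"linear":[-0.387,-0.501,0.118],"rotation":[-0.157,-0.174,0.185]},{"claw":1,"linear":[-0.387,-0.501,0.118],"rotation":[-0.157,-0.174,0.185]},{"claw":1,"linear":[-0.387,-0.501,0.118],"rotation":[-0.157,-0.174,0.185]}]'
python3 - <<'E'
from m import *
print(observe()["joint_pos"])
c=read_camera("wrist"); save("w1.png",c["pixels"])
for d in spot_point("wrist","mute_dial_grip")[:2]: print(d["score"],w(c,d["centre"]))
dial([c],G); print(G)
C=cloud(c);I=c["pixels"].astype(int); m=(I[...,1]>I[...,0]+50)&(I[...,1]>I[...,2]+40)
print("green mark",C[m].mean(0),m.sum())
rel(G-15*n_d,-barx(.93),-n_d)
E
```

```text
time_s: 3.1
ee_pos: [409.2, -250.5, 202.8]
ee_rot: [0.212, 0.405, 0.882, 0.116]
wrist_force: [0.7, -0.5, 1.0]
gripper_width: 85.0
finger_force: 0.0
[-0.966 -0.454 -0.463  1.298  0.416 -0.049]
0.61 [ 462.674 -254.38    93.677]
n [-0.469 -0.028  0.883] slope 28.030688728754434 N 1555 barh [43.775 45.255] size (13.38295841217041, 65.56071472167969) angle cw from +x 0.8527098 grip [ 463.758 -255.346   96.804] white 308
[ 464. -252.   97.]
green mark [ 529.367 -250.888   94.435] 207
linear [-0.006 -0.009  0.268] rotation [ 0.001 -0.002  0.004]
```

View pics/w1.png

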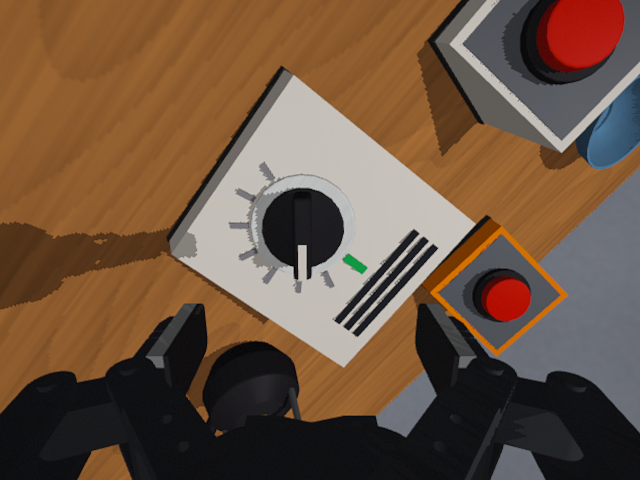

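Wrist view: dial bar at (302,230), pointer end (302,265), green mark (355,263); tool axis is well aligned with the bar. Descend and grip.

```bash
python3 -m crank '[{"claw":1,"linear":[-0.008,-0.011,0.08],"rotation":[0,0,0]},{"claw":1,"linear":[-0.008,-0.011,0.15],"rotation":[0,0,0]},{"claw":1,"linear":[-0.008,-0.011,0.2],"rotation":[0,0,0]},{"claw":1,"linear":[-0.008,-0.011,0.24],"rotation":[0,0,0]},{"claw":1,"linear":[-0.008,-0.011,0.268],"rotation":[0,0,0]},{"claw":1,"linear":[-0.008,-0.011,0.268],"rotation":[0,0,0]},{"claw":-1,"linear":[-0.008,-0.011,0.268],"rotation":[0,0,0]},{"claw":-1,"linear":[-0.008,-0.011,0.268],"rotation":[0,0,0]},{"claw":-1,"linear":[-0.008,-0.011,0.268],"rotation":[0,0,0]},{"claw":-1,"linear":[-0.008,-0.011,0.268],"rotation":[0,0,0]},{"claw":-1,"linear":[-0.008,-0.011,0.268],"rotation":[0,0,0]},{"claw":-1,"linear":[-0.008,-0.011,0.268],"rotation":[0,0,0]},{"claw":-1,"linear":[-0.008,-0.011,0.268],"rotation":[0,0,0]},{"claw":-1,"linear":[-0.008,-0.011,0.268],"rotation":[0,0,0]}]' 40
python3 - <<'E'
from m import *
s=observe();print(s["joint_pos"],s["ft_torque"],"dpos",s["ee_pos"]-(G-15*n_d))
rel(s["ee_pos"],-barx(0),-n_d)
E
```

```text
time_s: 4.6
ee_pos: [470.3, -254.6, 83.9]
ee_rot: [0.212, 0.406, 0.881, 0.116]
wrist_force: [-2.8, 0.7, 5.4]
gripper_width: 13.2
finger_force: 42.9
[-0.848 -0.292 -0.589  0.961  0.381  0.077] [0.118 0.625 0.156] dpos [-0.693 -3.042  0.132]
linear [0. 0. 0.] rotation [ 0.001 -0.001 -0.441]
```

```bash
python3 -m crank '[{"claw":-1,"linear":[0,0,0],"rotation":[0,0,-0.04]},{"claw":-1,"linear":[0,0,0],"rotation":[0,0,-0.08]},{"claw":-1,"linear":[0,0,0],"rotation":[0,0,-0.12]},{"claw":-1,"linear":[0,0,0],"rotation":[0,0,-0.16]},{"claw":-1,"linear":[0,0,0],"rotation":[0,0,-0.2]},{"claw":-1,"linear":[0,0,0],"rotation":[0,0,-0.24]},{"claw":-1,"linear":[0,0,0],"rotation":[0,0,-0.28]},{"claw":-1,"linear":[0,0,0],"rotation":[0,0,-0.32]},{"claw":-1,"linear":[0,0,0],"rotation":[0,0,-0.36]},{"claw":-1,"linear":[0,0,0],"rotation":[0,0,-0.39]},{"claw":-1,"linear":[0,0,0],"rotation":[0,0,-0.41]},{"claw":-1,"linear":[0,0,0],"rotation":[0,0,-0.42]},{"claw":-1,"linear":[0,0,0],"rotation":[0,0,-0.42]}]'
python3 - <<'E'
from m import *
s=observe();Rt=R.from_quat(np.roll(s["ee_rot"],-1));print(s["joint_pos"],"tool torque",Rt.inv().apply(s["ft_torque"]),Rt.inv().apply(s["wrist_force"]))
rel(s["ee_pos"],-barx(0),-n_d)
c=read_camera("wrist"); save("w2.png",c["pixels"])
E
```

```text
time_s: 5.9
ee_pos: [470.7, -253.6, 84.1]
ee_rot: [0.242, -0.009, 0.97, 0.015]
wrist_force: [-2.8, 4.3, 6.0]
gripper_width: 13.0
finger_force: 43.1
[-0.847 -0.293 -0.589  0.962  0.383 -0.804] tool torque [-0.605  0.517  0.01 ] [-0.385  4.523 -6.502]
linear [0. 0. 0.] rotation [ 0.003  0.001 -0.021]
```

View pics/w2.png

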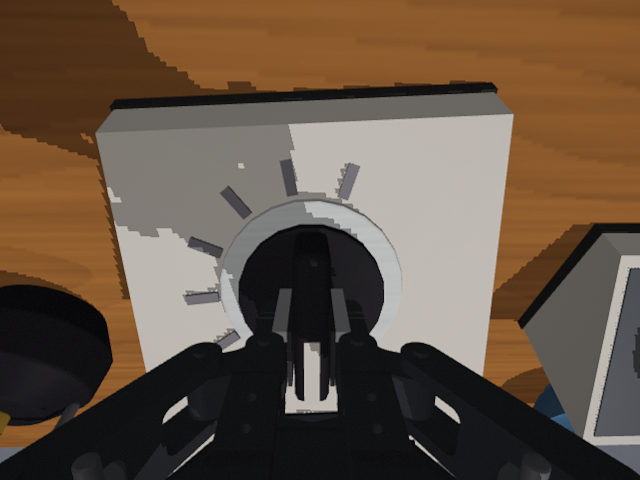

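Bar gripped and nearly aligned with the unit; stop not yet felt (z torque ≈ 0). Continue gently until the stop reacts.

```bash
python3 -m crank '[{"claw":-1,"linear":[0,0,0],"rotation":[0,0,-0.01]},{"claw":-1,"linear":[0,0,0],"rotation":[0,0,-0.02]},{"claw":-1,"linear":[0,0,0],"rotation":[0,0,-0.03]},{"claw":-1,"linear":[0,0,0],"rotation":[0,0,-0.03]}]'
cat > t.py <<'E'
from m import *
s=observe();Rt=R.from_quat(np.roll(s["ee_rot"],-1));print(s["joint_pos"],"tool torque",Rt.inv().apply(s["ft_torque"]),Rt.inv().apply(s["wrist_force"]))
rel(s["ee_pos"],-barx(0),-n_d)
E
python3 t.py
```

```text
time_s: 6.35
ee_pos: [470.7, -253.5, 84.1]
ee_rot: [0.242, -0.038, 0.969, 0.008]
wrist_force: [-2.6, 2.9, 6.3]
gripper_width: 13.3
finger_force: 44.3
[-0.847 -0.293 -0.589  0.962  0.383 -0.864] tool torque [-0.677  0.312  0.735] [-0.853  3.083 -6.716]
linear [0. 0. 0.] rotation [0.003 0.001 0.008]
```

```bash
python3 -m crank '[{"claw":-1,"linear":[0,0,0],"rotation":[0,0,-0.004]},{"claw":-1,"linear":[0,0,0],"rotation":[0,0,-0.004]},{"claw":-1,"linear":[0,0,0],"rotation":[0,0,-0.004]},{"claw":1,"linear":[0,0,0],"rotation":[0,0,-0.004]},{"claw":1,"linear":[0,0,0],"rotation":[0,0,-0.004]},{"claw":1,"linear":[0,0,0],"rotation":[0,0,-0.004]},{"claw":1,"linear":[0,0,0],"rotation":[0,0,-0.004]},{"claw":1,"linear":[0,0,0],"rotation":[0,0,-0.004]},{"claw":1,"linear":[0,0,0],"rotation":[0,0,-0.004]},{"claw":1,"linear":[0,0,0],"rotation":[0,0,-0.004]},{"claw":1,"linear":[0,0,-0.05],"rotation":[0,0,-0.004]},{"claw":1,"linear":[0,0,-0.13],"rotation":[0,0,-0.004]},{"claw":1,"linear":[0,0,-0.22],"rotation":[0,0,-0.004]},{"claw":1,"linear":[0,0,-0.3],"rotation":[0,0,-0.004]},{"claw":1,"linear":[0,0,-0.3],"rotation":[0,0,-0.004]}]'
python3 - <<'E'
from m import *
print(observe()["joint_pos"])
c=read_camera("wrist"); save("w3.png",c["pixels"][:,120:520]); t=read_camera("top")
dial([c,t],G)
C=cloud(c);I=c["pixels"].astype(int); m=(I[...,1]>I[...,0]+50)&(I[...,1]>I[...,2]+40)
print("green mark",np.median(C[m],0),m.sum())
rel([350,0,260],[-1,0,0],[.3,0,-1])
E
```

```text
time_s: 7.85
ee_pos: [400.7, -262.1, 222.9]
ee_rot: [0.244, -0.043, 0.969, 0.001]
wrist_force: [0.7, -0.7, 1.8]
gripper_width: 85.5
finger_force: 0.0
[-1.002 -0.454 -0.425  1.338  0.424 -1.034]
n [-0.469 -0.028  0.883] slope 28.03108075327755 N 1386 barh [43.799 45.308] size (64.88941955566406, 13.980473518371582) angle cw from +x -0.06634747 grip [ 464.052 -255.029   97.02 ] white 274
n [-0.472 -0.031  0.881] slope 28.25463626916544 N 203 barh [42.929 46.727] size (65.20419311523438, 15.15656566619873) angle cw from +x -0.05327334 grip [ 462.759 -251.19    95.815] white 49
green mark [ 530.079 -250.988   94.988] 156
linear [ 0.006  0.526 -0.108] rotation [0.01  0.095 0.039]
```

View pics/w3.png

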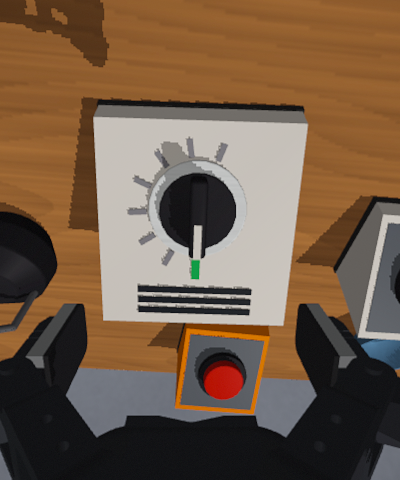

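Pointer (195,240 in the crop) meets the green mark (195,270): bar angle −0.06 equals the unit's yaw, so the dial is at zero. Now the green push.

```bash
python3 -m crank '[{"claw":1,"linear":[0.006,0.06,-0.108],"rotation":[0,0,0]},{"claw":-1,"linear":[0.006,0.526,-0.108],"rotation":[0.01,0.095,0.039]},{"claw":-1,"linear":[0.006,0.526,-0.108],"rotation":[0.01,0.095,0.039]},{"claw":-1,"linear":[0.006,0.526,-0.108],"rotation":[0.01,0.095,0.039]},{"claw":-1,"linear":[0.006,0.526,-0.108],"rotation":[0.01,0.095,0.039]},{"claw":-1,"linear":[0.006,0.526,-0.108],"rotation":[0.01,0.095,0.039]},{"claw":-1,"linear":[0.006,0.526,-0.108],"rotation":[0.01,0.095,0.039]},{"claw":-1,"linear":[0.006,0.526,-0.108],"rotation":[0.01,0.095,0.039]},{"claw":-1,"linear":[0.006,0.526,-0.108],"rotation":[0.01,0.095,0.039]},{"claw":-1,"linear":[0.006,0.526,-0.108],"rotation":[0.01,0.095,0.039]}]'
python3 - <<'E'
from m import *
print(observe()["joint_pos"])
n=np.array([-.53,0,.848]); rel(np.array([510,249.5,86.5])+110*n,[-1,0,0],-n)
E
```

```text
time_s: 8.95
ee_pos: [349.7, -0.3, 258.5]
ee_rot: [0.143, 0.001, 0.99, 0.001]
wrist_force: [1.0, -0.6, 0.8]
gripper_width: 0.1
finger_force: 0.0
[-0.264 -0.73  -0.459  1.565  0.076 -0.252]
linear [-0.15   0.499  0.21 ] rotation [ 0.001 -0.13  -0.001]
```

```bash
python3 -m crank '[{"claw":-1,"linear":[-0.15,0.5,0.21],"rotation":[0,-0.13,0]},{"claw":-1,"linear":[-0.15,0.5,0.21],"rotation":[0,-0.13,0]},{"claw":-1,"linear":[-0.15,0.5,0.21],"rotation":[0,-0.13,0]},{"claw":-1,"linear":[-0.15,0.5,0.21],"rotation":[0,-0.13,0]},{"claw":-1,"linear":[-0.15,0.5,0.21],"rotation":[0,-0.13,0]},{"claw":-1,"linear":[-0.15,0.5,0.21],"rotation":[0,-0.13,0]},{"claw":-1,"linear":[-0.15,0.5,0.21],"rotation":[0,-0.13,0]},{"claw":-1,"linear":[-0.15,0.5,0.21],"rotation":[0,-0.13,0]},{"claw":-1,"linear":[-0.15,0.5,0.21],"rotation":[0,-0.13,0]}]'
python3 - <<'E'
from m import *
print(observe()["joint_pos"])
c=read_camera("wrist"); save("w4.png",c["pixels"])
for d in spot_point("wrist","chime_push_top")[:2]: print(d["score"],w(c,d["centre"]))
green([c],np.array([510,249.5,86.5]))
n=np.array([-.53,0,.848]); rel(np.array([510,249.5,86.5]),[-1,0,0],-n)
E
```

```text
time_s: 9.85
ee_pos: [451.6, 249.6, 181.0]
ee_rot: [0.277, 0.001, 0.961, 0.001]
wrist_force: [0.1, -0.5, 0.8]
gripper_width: 0.4
finger_force: 0.0
[ 0.542 -0.501 -0.579  0.999 -0.277  0.474]
0.95 [507.965 246.273  85.378]
green N 4765 ctr [509.585 247.728  86.947] rect [510.909 247.801  86.562] n [-0.532 -0.007  0.847] slope 32.128226561825805
linear [ 0.003 -0.001  0.223] rotation [ 0.001  0.002 -0.001]
```

View pics/w4.png

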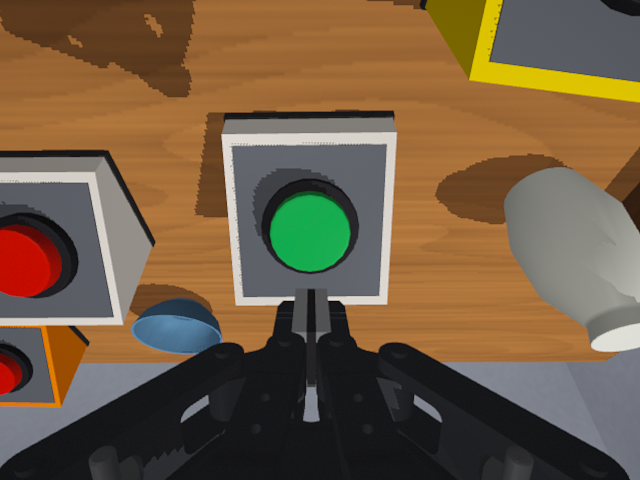

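White-rimmed stand confirmed, green cap at (310,232) on the tool's line. Approach, then press.

```bash
python3 -m crank '[{"claw":-1,"linear":[0,-0.002,0.09],"rotation":[0,0,0]},{"claw":-1,"linear":[0,-0.002,0.16],"rotation":[0,0,0]},{"claw":-1,"linear":[0,-0.002,0.2],"rotation":[0,0,0]},{"claw":-1,"linear":[0,-0.002,0.218],"rotation":[0,0,0]},{"claw":-1,"linear":[0,-0.002,0.228],"rotation":[0,0,0]},{"claw":-1,"linear":[0,-0.002,0.236],"rotation":[0,0,0]},{"claw":-1,"linear":[0,-0.002,0.242],"rotation":[0,0,0]},{"claw":-1,"linear":[0,-0.002,0.242],"rotation":[0,0,0]}]'
cat > p.py <<'E'
from m import *
s=observe();Rt=R.from_quat(np.roll(s["ee_rot"],-1))
n=np.array([-.53,0,.848]);print("force",Rt.inv().apply(s["wrist_force"]),"depth",-(s["ee_pos"]-np.array([510,248.5,86.5]))@n)
E
python3 p.py
```

```text
time_s: 10.75
ee_pos: [515.7, 250.7, 79.9]
ee_rot: [0.278, -0.0, 0.961, 0.001]
wrist_force: [-5.3, -3.0, 4.3]
gripper_width: -0.2
finger_force: 2.9
force [ 2.145 -3.017 -6.461] depth 8.574263569829444
```

```bash
python3 -m crank '[{"claw":-1,"linear":[0,0,0.004],"rotation":[0,0,0]},{"claw":-1,"linear":[0,0,0.006],"rotation":[0,0,0]},{"claw":-1,"linear":[0,0,0.006],"rotation":[0,0,0]}]'; python3 p.py
```

```text
time_s: 11.05
ee_pos: [516.2, 250.9, 79.6]
ee_rot: [0.277, -0.001, 0.961, 0.001]
wrist_force: [-23.4, -6.1, 20.2]
gripper_width: -0.1
finger_force: 14.6
force [  9.074  -6.025 -29.629] depth 9.140426350347367
```

Bottomed out (force jumped from 6 to 30 N). Hold, then withdraw.

```bash
python3 -m crank '[{"claw":-1,"linear":[0,0,0],"rotation":[0,0,0]},{"claw":-1,"linear":[0,0,0],"rotation":[0,0,0]},{"claw":-1,"linear":[0,0,0],"rotation":[0,0,0]},{"claw":-1,"linear":[0,0,0],"rotation":[0,0,0]},{"claw":-1,"linear":[0,0,0],"rotation":[0,0,0]},{"claw":-1,"linear":[0,0,0],"rotation":[0,0,0]},{"claw":-1,"linear":[0,0,0],"rotation":[0,0,0]},{"claw":-1,"linear":[0,0,-0.02],"rotation":[0,0,0]},{"claw":-1,"linear":[0,0,-0.06],"rotation":[0,0,0]},{"claw":-1,"linear":[0,0,-0.14],"rotation":[0,0,0]},{"claw":-1,"linear":[0,0,-0.24],"rotation":[0,0,0]},{"claw":-1,"linear":[0,0,-0.24],"rotation":[0,0,0]},{"claw":-1,"linear":[0,0,-0.24],"rotation":[0,0,0]}]'
python3 - <<'E'
from m import *
w_=read_camera("wrist"); t=read_camera("top")
green([w_],np.array([510,249.5,86.5])); dial([t],G)
for k in ("key_bowl","vase","teapot"): print(k,w(t,spot_point("top",k)[0]["centre"]))
E
```

```text
time_s: 12.35
ee_pos: [454.4, 252.1, 182.1]
ee_rot: [0.28, -0.001, 0.96, 0.004]
wrist_force: [0.2, -1.1, -0.9]
gripper_width: -0.0
finger_force: 0.0
green N 4828 ctr [509.619 247.77   86.983] rect [510.634 247.944  86.79 ] n [-0.531 -0.005  0.848] slope 32.04331705687552
n [-0.472 -0.029  0.881] slope 28.206005941384397 N 203 barh [43.002 46.715] size (65.29607391357422, 15.23243236541748) angle cw from +x -0.05812554 grip [ 462.738 -251.24    95.646] white 50
key_bowl [763.968  73.295  -1.134]
vase [546.228 476.221   2.406]
teapot [ 607.782 -469.397   -2.363]
```

The push is up again, the dial is still at zero, and the loose items have not moved beyond the cameras' error.

```bash
python3 -c "from bench import sign_off; print(sign_off())"
```

```text
the job is handed in; nothing more can be done
None
```

I turned the dial back to its zero stop, then pressed the green button fully in, held it for over half a second and let it come up. I left the red alarm button alone and the bowl, vase and teapot where they stood, and handed the job in at about 12.5 s; the hand-in gave no verdict.

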